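# Load the second stepper motor and hold the carrier level

### The arm

A 6-joint arm with a two-finger parallel gripper is mounted at the origin on the work surface. World frame = base frame: x ahead of the robot, y to its left, z up, the work surface at z = 0. Lengths are in mm, angles in rad, forces in N, time in s.
With the tool pointing down it reaches from about 325 to 1000 mm from the base axis. Payload 5.1 kg.
Tool frame: the origin (TCP) lies midway between the tips of the shut fingers; the grasp point (between the pads) lies 19 mm behind it (env.hold_point_z is the distance from the TCP to the grasp point, in mm); z points along the fingers, y is the line along which they close (so a half turn about z gives the same grasp; the last joint's range is limited). The gripper opens to 85 mm and grips with 20 to 120 N. Pads are 22 mm wide; open, the fingers measure 114 mm over their backs; the gripper's body (76 mm by 85 mm) begins 54 mm behind the grasp point. The pads swing forward as they close: fully open they stand 13 mm farther back than shut.
Start: joints at [1.077, 0.124, 1.65, -0, 1.367, -0.083], TCP at [259.592, 595.9, 231.322] pointing down, gripper open.
Joint ranges: [-2.61, 2.61], [-1.02, 2.33], [0.03, 2.71], [-1.35, 4.49], [0.32, 2.68], [-2.91, 2.91]. Speed limits (rad/s): [2.57, 2.57, 3.14, 3.14, 3.14, 3.14].

### API

Orientations are given as a rotation vector (axis times angle).
In Python, from cell import env, vision gives the robot as it stands.
- The arm moves only by the tool jog_arm, never from a script. Its argument "plan" is a list of rows, each a list of 3 entries, a list of its own where there are three numbers: the shift along the tool's x, y, z normalised to -1 to 1, where 1 is 40 mm, then the turn about the tool's z normalised to -1 to 1, where 1 is 0.5 rad, then the finger opening in mm, from 0 to 85.4. In form: [[[dx, dy, dz], spin, fingers], ...]. A call has 1 to 20 rows; each row shifts and turns the commanded pose from where the row before left it, along the tool's axes as they then stand; what a row does not reach is not made up. A row lasts 1/8 s, in which the tool goes at most 62.5 mm and 10.7 degrees, less where a joint would pass 70% of its speed; a pose out of reach is approached as far as the arm can. A call with a number of a shift or a turn outside -1 to 1 is refused whole. A call with a gripper value outside its range is refused whole. The fingers move at their own pace and stop on an object; the grip force is fixed at half the most. Time passes only in rows, so rows that do not move let the fingers close. It gives the time, the measured TCP pose, the force, the opening and the grip force at its end, in the units of the state.
- env.get_state(): the state, without advancing time (a new reading comes with each control period).
- vision.grab_frame(name): name is "side" or "top"; returns the picture (400x640x3 uint8, red, green, blue); there is no depth.
- vision.camera_params(name): a dict with "vfov" (degrees; the focal length in pixels is half the picture's height over the tangent of half this angle, whatever the lens; pixels are square), "cx", "cy" (the principal point, pixels), "rvec" (rotation vector, rad) and "tvec" (3), from world to camera coordinates, as OpenCV has them. Camera axes: x right, y down, z forward; pixel columns grow to the right and rows downward; lengths in mm; the calibration is good to about 2 mm. A picture is of the moment at which its call begins. camera_params takes no time and is no camera call.
- env.sign_off(): hands the job in; it is judged then, once.
The state is a dict: "clock": time; "qpos": joint angles; "qvel": joint speeds; "joint_torque": joint torques, N m; "position": TCP position; "orientation": TCP orientation; "contact_force": force on the tool from outside, world axes, zero at the start; "wrist_torque": the same for the moment, N m; "gripper_width": finger opening in mm; "grasp_force": force on a finger pad.
Only numpy, scipy, OpenCV 4.12 (cv2) and the standard library are available. Lean on these libraries where they do the work, as an engineer would, in place of code of your own. Each camera call takes 0.05 s, during which the arm holds its last target. There are 200 camera calls.

### The job

Set the loose square stepper motor down gently, lengthwise, in the empty cradle of the plywood carrier, so that it balances the motor already riding on the other side. Let go of it, then take the carrier by the bar above its hand slot, lift it straight up, steadily and level, about 10 cm clear of the bench, and finish while holding it there, level and still, with both motors sitting in their cradles. Leave the other things on the bench where they are.

Things in the scene. Friction and masses are not known exactly. Their poses are not given: they have to be found in the camera images.
- motor: loose stepper motor on the left of the bench: square block 42 mm wide (y), 42 high (z), 40 long (x), black between bare aluminium end caps, 0.28 kg. A shaft with a 16 mm pulley sticks out 22 mm at its +x end (seen from the block's centre: 20 to 42 mm), a white socket 5 mm at -x. Origin: centre of the block's underside, z up. In the cradle the shaft may point either way.
- mate: the identical stepper motor already in the carrier's other cradle (at y = +72 mm in the carrier's frame), loose, held only by its weight in the notches. Origin and axes as for motor.
- carrier: loose plywood motor carrier, 0.31 kg empty, standing on the bench at any yaw. Origin: centre of its underside, z up. Base 150 (x) by 216 (y) mm, 6 thick. Upright centre panel along x, 12 mm thick, 150 mm high, with a hand slot through it (80 mm long, z 98 to 126). A cradle on each side of it, at y = +72 and -72 mm. With both motors seated it balances at the middle of the panel.
- cradle (a point): the empty cradle: a 47 mm wide notch in each of two plywood rails that run along the carrier's y at x = +13 and -13 mm, each 9 mm thick. This point: centre of the notch floors, midway between the rails, 24 mm above the carrier's underside, at y = -72; carrier axes. Ears beside the notches rise 8 mm above their floor. The motor lies across both rails, its x along the carrier's x, origin here.
- grip_bar (a point): centre of the bar above the hand slot, by which it is lifted: 120 mm long (carrier x), 12 mm thick (carrier y), 24 mm high; 12 mm below the panel's top edge, 138 mm above the carrier's underside, at the carrier's middle; carrier's axes.
- gearmotor: bystander, to be left alone: small round steel gear motor, 25 mm across and 60 mm long (x), 37 mm high, on an angle bracket. Origin under its middle.
- spool: bystander, to be left alone: small black reel of copper wire standing on its flange, 52 mm across, 32 mm high. Origin under its middle.
- stripper: bystander, to be left alone: wire stripper with black handles lying flat, 190 mm long (x), 60 mm wide, 16 mm high. Origin near its pivot.
- ruler: bystander, to be left alone: folded rule, 160 mm (x) by 33 mm, 16 mm high. Origin under its middle.
- batteries: bystander, to be left alone: open black holder with three round cells, 66 by 62 mm, 17 mm high. Origin under its middle.

How it is judged (in metres and radians):
On the way, in this order (a step that is already met when the one before it is completed fails the run):
1. the loose motor sits in the empty cradle, across both rails, and is let go, the carrier still standing on the bench (x of motor in the frame of cradle between -0.008 and 0.008 m and y of motor in the frame of cradle between -0.005 and 0.005 m and z of motor in the frame of cradle between -0.004 and 0.004 m and angle between the x axis of motor and the x axis of carrier, either way round below 0.2 rad and contact force between motor and the fingers below 0.2 N and height (world z) of carrier below 0.006 m and angle between carrier's own z axis and vertical below 0.05 rad), for 0.3 s.
2. the carrier is lifted clear of the bench, level, by the fingers, with both motors aboard (x of motor in the frame of cradle between -0.008 and 0.008 m and y of motor in the frame of cradle between -0.005 and 0.005 m and z of motor in the frame of cradle between -0.004 and 0.004 m and angle between the x axis of motor and the x axis of carrier, either way round below 0.2 rad and x of mate in the frame of carrier between -0.01 and 0.01 m and y of mate in the frame of carrier between 0.066 and 0.078 m and z of mate in the frame of carrier between 0.018 and 0.03 m and height (world z) of carrier above 0.05 m and angle between carrier's own z axis and vertical below 0.15 rad and contact force between carrier and the fingers above 2 N), for 0.2 s.
At the end, for the whole second after the job is handed in: fingers alone hold the carrier, underside 70 to 160 mm up and within 180 mm of where it stood, within 5 degrees of level, under 20 mm/s and 0.08 rad/s; the loaded motor is within 8 mm lengthwise, 5 mm sideways, 4 mm in height and 11 degrees of the cradle; the other in its own; fingers touch neither (height (world z) of carrier between 0.07 and 0.16 m and distance of carrier from where it was at the start of the episode below 0.18 m and angle between carrier's own z axis and vertical below 0.087 rad and linear speed of carrier below 0.02 m/s and angular speed of carrier below 0.08 rad/s and contact force between carrier and the fingers above 2 N and contact force between each of motor, mate and the fingers below 0.5 N and contact force between carrier and gearmotor below 0.3 N and contact force between carrier and spool below 0.3 N and contact force between carrier and stripper below 0.3 N and contact force between carrier and ruler below 0.3 N and contact force between carrier and batteries below 0.3 N and x of motor in the frame of cradle between -0.008 and 0.008 m and y of motor in the frame of cradle between -0.005 and 0.005 m and z of motor in the frame of cradle between -0.004 and 0.004 m and angle between the x axis of motor and the x axis of carrier, either way round below 0.2 rad and x of mate in the frame of carrier between -0.01 and 0.01 m and y of mate in the frame of carrier between 0.066 and 0.078 m and z of mate in the frame of carrier between 0.018 and 0.03 m); the arm keeps its last pose, push and grip.
It fails at once if the carrier is tipped more than 11 degrees (angle between carrier's own z axis and vertical above 0.2 rad).
It fails at once if the motor that was already aboard leaves its cradle (z of mate in the frame of carrier above 0.04 m or z of mate in the frame of carrier below 0.012 m).
It fails at once if the loose motor is let fall instead of being set down (linear speed of motor above 0.5 m/s and contact force between motor and the fingers below 0.1 N).
It fails at once if another thing on the bench is shifted by more than 30 mm (distance of any of gearmotor, spool, stripper, ruler, batteries from where it was at the start of the episode above 0.03 m).
It also fails if it takes over 64 s, if anything falls off the work surface, if the arm or the gripper's body presses on something with over 40 N, if the wrist force passes 120 N, or if a joint passes its speed limit or range.

## Working session

There is one attempt and no reset: what is moved stays moved. The work goes in short steps, Python scripts to look and compute and a tool call to move; the robot and the scene stay as the last step left them, time stands still between calls to the robot, and variables do not carry over. Pictures are saved under pics/ and viewed, at most 10 in all, crops included, and the job is handed in when it is done.

Besides the shell and the picture viewer there is one more tool, called after ">>>" as a command line: name --argument value ..., lists and objects as JSON in quotes. jog_arm: Moves the arm, as the interface text tells. Its arguments: {"type":"object","properties":{"plan":{"type":"array","items":{"type":"array"}}},"required":["plan"]}

```bash
mkdir -p pics; ls
python3 - <<'E'
from cell import env, vision
import cv2
for n in("top","side"):
    cv2.imwrite(f"pics/{n}0.png",vision.grab_frame(n)[:,:,::-1]); print(n,vision.camera_params(n))
print(env.get_state(),env.hold_point_z)
E
```

```text
pics
top {'vfov': 57.3314341665304, 'cx': 318.952792918814, 'cy': 197.20796283690933, 'rvec': array([ 2.13781405, -2.13375258,  0.22736268]), 'tvec': array([-66.27646989, 608.64943149, 935.66838219])}
side {'vfov': 52.44403858936975, 'cx': 320.08597715014923, 'cy': 201.8831039570178, 'rvec': array([ 0.6434145 , -2.68326196,  1.11709436]), 'tvec': array([521.45989863, 323.14809069, 872.53441881])}
{'clock': 0.1, 'qpos': array([ 1.07741744e+00,  1.24474941e-01,  1.65155034e+00, -2.81412640e-05,
        1.36750305e+00, -8.26193585e-02]), 'qvel': array([-0.00047209, -0.00131426, -0.00096026, -0.00131121,  0.00067847,
        0.00085194]), 'joint_torque': array([ 3.43761849e-04, -4.24931610e+01, -3.66652572e+01, -1.09907003e-04,
        3.94474933e-03,  2.40105970e-05]), 'position': array([259.32868626, 595.41862734, 230.14562993]), 'orientation': array([-6.40577337e-01, -3.07505582e+00,  2.92713928e-03]), 'contact_force': array([-0.00970509,  0.76018671,  0.36603442]), 'wrist_torque': array([ 0.00925799, -0.01658014,  0.02447597]), 'grasp_force': 0.0, 'gripper_width': 85.51663044531776} 18.700000000000003
```

View pics/top0.png

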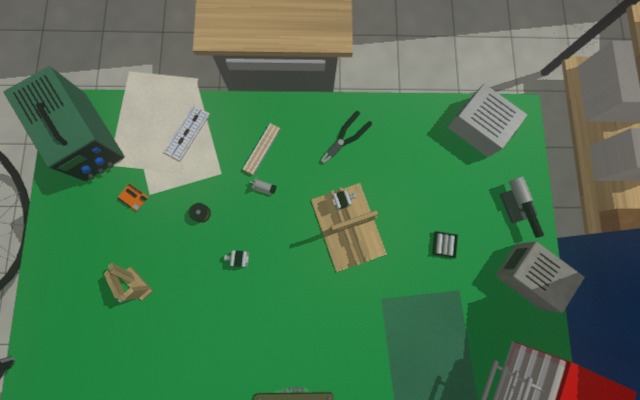

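View pics/side0.png

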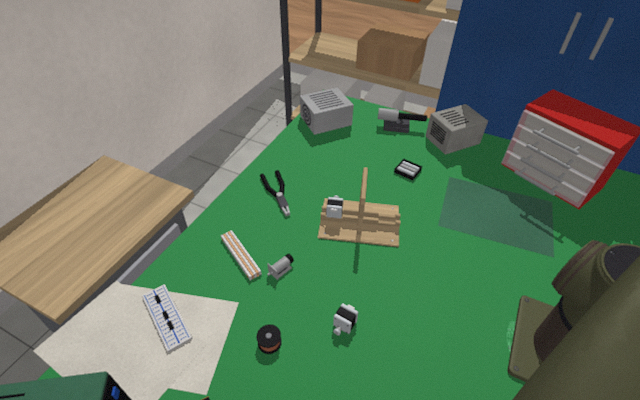

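The top view shows the carrier around (348,227) with its mate at (343,199), and the loose motor at (238,259). In the side view the carrier is around (360,222) and the loose motor at (345,320). I'll zoom in on both.

```bash
cat > h.py <<'E'
import numpy as np, cv2
from cell import env, vision
def cam(n):
    p=vision.camera_params(n); f=200/np.tan(np.radians(p['vfov'])/2)
    return np.array([[f,0,p['cx']],[0,f,p['cy']],[0,0,1]]),p['rvec'],p['tvec']
def proj(n,P):
    K,r,t=cam(n); return cv2.projectPoints(np.array(P,float).reshape(-1,1,3),r,t,K,None)[0][:,0]
def ray(n,uv,z):
    K,r,t=cam(n);R=cv2.Rodrigues(r)[0];d=R.T@np.linalg.solve(K,[*uv,1]);c=-R.T@t
    return c+d*(z-c[2])/d[2]
E
python3 - <<'E'
from h import *
print(proj("top",[[259,596,230],[0,0,0],[500,0,0]]),proj("side",[[259,596,230]]))
for n in("top","side"):
    R=cv2.Rodrigues(cam(n)[1])[0]; print(-R.T@cam(n)[2])
t=cv2.imread("pics/top0.png");s=cv2.imread("pics/side0.png")
cv2.imwrite("pics/tc.png",cv2.resize(t[175:280,215:395],None,fx=4.4,fy=4.4,interpolation=cv2.INTER_CUBIC))
cv2.imwrite("pics/sc.png",cv2.resize(s[160:345,310:410],None,fx=3.2,fy=3.2,interpolation=cv2.INTER_CUBIC))
for n,uv in(("top",(238,259)),("side",(345,320))): print(ray(n,uv,42))
for uv in [(312,202),(360,184),(386,250),(336,269)]: print(ray("top",uv,6))
E
```

```text
[[ -4.5378309  349.57451273]
 [293.04006582 435.17728505]
 [295.26801167 238.93373074]] [[345.53340974 646.97489442]]
[ 425.25217483  -39.17405855 1033.41569723]
[301.64345429 586.47066493 838.28683163]
[443.62133882 149.82957677  42.        ]
[440.87985986 165.93992981  42.        ]
[604.49311707 -46.65900762   6.        ]
[ 657.80084266 -185.05840906    6.        ]
[ 469.07959243 -253.97739556    6.        ]
[ 417.04579022 -113.44875845    6.        ]
```

View pics/tc.png

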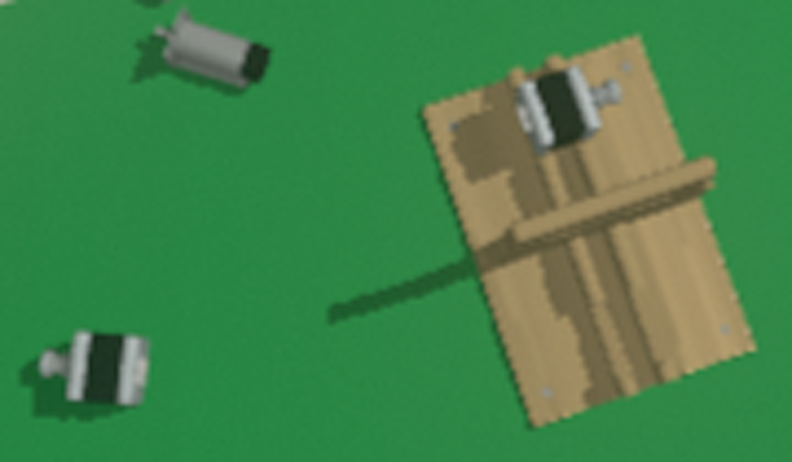

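View pics/sc.png

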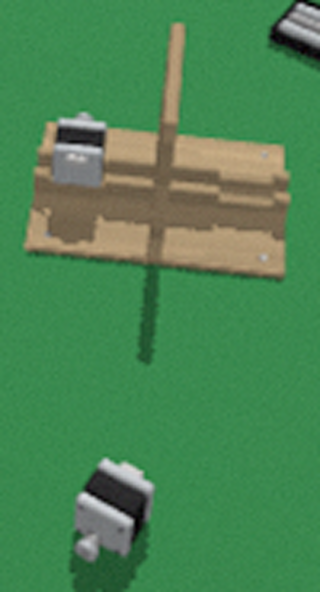

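The crops agree with the task. The mate sits in the far cradle (towards world +x), and the empty cradle is the near one. The loose motor's shaft points left (world +y). I'll fit silhouettes with the known shapes in both views.

```bash
cat >> h.py <<'E'
from scipy.optimize import minimize
def box(x0,x1,y0,y1,z0,z1): return np.array([[x,y,z] for x in(x0,x1) for y in(y0,y1) for z in(z0,z1)],float)
def motor(dx=0,dy=0,dz=0,s=1):
    a=np.linspace(0,6.28,16); cyl=lambda x0,x1,r: np.array([[x,r*np.cos(t),21+r*np.sin(t)] for x in(x0,x1) for t in a])
    return [p*[s,s,1]+[dx,dy,dz] for p in(box(-20,20,-21,21,0,42),cyl(20,42,2.5),cyl(31,42,8),box(-25,-20,-8,8,8,18))]
def carrier(mate_s=1):
    return [box(-75,75,-108,108,0,6),box(-60,60,-6,6,6,150)]+[box(c-4.5,c+4.5,-108,108,6,24) for c in(13,-13)]+[box(c-4.5,c+4.5,e-1,e+1,6,32) for c in(13,-13) for e in(107,-107)]+motor(0,72,24,mate_s)
def place(parts,x,y,yaw,z=0,):
    c,s=np.cos(yaw),np.sin(yaw); R=np.array([[c,-s,0],[s,c,0],[0,0,1]])
    return [p@R.T+[x,y,z] for p in parts]
S=8
def render(n,parts,roi):
    u0,v0,u1,v1=roi; m=np.zeros(((v1-v0)*S,(u1-u0)*S),np.uint8)
    for p in parts:
        q=(proj(n,p)+.5-[u0,v0])*S-.5
        cv2.fillConvexPoly(m,cv2.convexHull(np.round(q*16).astype(np.int32)),255,cv2.LINE_8,4)
    return cv2.resize(m,(u1-u0,v1-v0),interpolation=cv2.INTER_AREA)/255.
def mask(img,roi):
    u0,v0,u1,v1=roi; c=img[v0:v1,u0:u1].astype(float)  # BGR
    return (c[...,1]<1.3*np.maximum(c[...,0],c[...,2])).astype(float)
def fit(parts,views,x0,z=0):
    def cost(p): return sum(np.abs(render(n,place(parts,p[0],p[1],p[2]/100,z),roi)-mk).sum() for n,mk,roi in views)
    sx=np.array([x0]+[np.array(x0)+d for d in([8,0,0],[0,8,0],[0,0,10])])
    r=minimize(cost,x0,method='Nelder-Mead',options=dict(initial_simplex=sx,xatol=.05,fatol=.01))
    return r.x,r.fun,sum(mk.sum() for _,mk,_ in views)
E
cat > f.py <<'E'
from h import *
im={n:cv2.imread(f"pics/{n}0.png") for n in("top","side")}
C={"top":(305,176,395,278),"side":(312,162,406,252)}; M={"top":(218,240,258,280),"side":(322,292,366,345)}
for nm,parts,roi,x0 in(("carrier",carrier(-1),C,[540,-150,-100*(np.pi/2-.35)]),("motor",motor(),M,[443,155,160])):
    V={n:(n,mask(im[n],roi[n]),roi[n]) for n in im}
    for vs in(["top"],["side"],["top","side"]): print(nm,vs,*fit(parts,[V[v] for v in vs],x0))
E
python3 f.py
```

```text
carrier ['top'] [ 535.94763878 -148.60594461 -123.8205557 ] 155.10196078431375 4054.0Traceback (most recent call last):
  File "f.py", line 6, in <module>
    for vs in(["top"],["side"],["top","side"]): print(nm,vs,*fit(parts,[V[v] for v in vs],x0))
                                                             ~~~^^^^^^^^^^^^^^^^^^^^^^^^^^^^^
  File "h.py", line 34, in fit
    r=minimize(cost,x0,method='Nelder-Mead',options=dict(initial_simplex=sx,xatol=.05,fatol=.01))
    res = _minimize_neldermead(fun, x0, args, callback, bounds=bounds,
                               **options)
    fsim[j] = func(sim[j])
              ~~~~^^^^^^^^
    fx = function(np.copy(x), *(wrapper_args + args))
  File "h.py", line 32, in cost
    def cost(p): return sum(np.abs(render(n,place(parts,p[0],p[1],p[2]/100,z),roi)-mk).sum() for n,mk,roi in views)
                        ~~~^^^^^^^^^^^^^^^^^^^^^^^^^^^^^^^^^^^^^^^^^^^^^^^^^^^^^^^^^^^^^^^^^^^^^^^^^^^^^^^^^^^^^^^^
  File "h.py", line 32, in <genexpr>
    def cost(p): return sum(np.abs(render(n,place(parts,p[0],p[1],p[2]/100,z),roi)-mk).sum() for n,mk,roi in views)
                                   ~~~~~~^^^^^^^^^^^^^^^^^^^^^^^^^^^^^^^^^^^^^^^^^
  File "h.py", line 25, in render
    q=(proj(n,p)+.5-[u0,v0])*S-.5
       ~~~~^^^^^
  File "h.py", line 7, in proj
    K,r,t=cam(n); return cv2.projectPoints(np.array(P,float).reshape(-1,1,3),r,t,K,None)[0][:,0]
          ~~~^^^
  File "h.py", line 4, in cam
    p=vision.camera_params(n); f=200/np.tan(np.radians(p['vfov'])/2)
ValueError: time passes only in moves, steps and waits
```

```bash
sed -i 's/^def cam/import functools\n@functools.cache\ndef cam/' h.py; sed -i 's/carrier(-1)/carrier(1)/' f.py
cat >> f.py <<'E'
    p=fit(parts,[V[v] for v in im],x0)[0]
    o=[]
    for n in im:
        r=render(n,place(parts,p[0],p[1],p[2]/100),roi[n]); mk=V[n][1]
        o.append(cv2.resize((np.dstack([0*r,mk,r])*255).astype(np.uint8),(380,290),interpolation=cv2.INTER_NEAREST))
    cv2.imwrite(f"pics/fit_{nm}.png",np.hstack(o))
cv2.imwrite("pics/fits.png",np.vstack([cv2.imread("pics/fit_carrier.png"),cv2.imread("pics/fit_motor.png")]))
E
python3 f.py
```

```text
carrier ['top'] [ 535.94763878 -148.60594461 -123.8205557 ] 155.10196078431375 4054.0
carrier ['side'] [ 536.34230478 -149.25421589 -124.103466  ] 197.6156862745098 3620.0
carrier ['top', 'side'] [ 536.01298606 -148.74145783 -123.93025265] 361.0156862745098 7674.0
motor ['top'] [446.22532869 150.81819088 149.48037314] 140.13725490196077 205.0
motor ['side'] [446.74131032 149.57392788 150.18976625] 62.647058823529406 565.0
motor ['top', 'side'] [446.33688778 150.23060699 149.33481588] 205.6 770.0
```

View pics/fits.png

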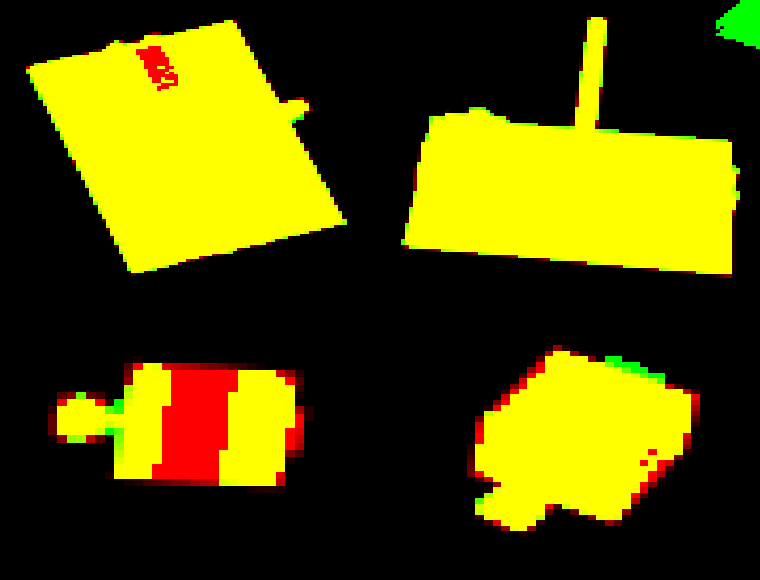

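Both fits line up well, and the two cameras agree to about 1 mm. The motor is at (446.4,150.2) with yaw 1.495. The carrier is at (536,-148.7) with yaw -1.239, which puts the cradle at (467.9,-172.2). I'll turn the tool first and then travel.

>>> jog_arm --plan '[[[0, 0, 0], 0.309, 85], [[0, 0, 0], 0.309, 85], [[0, 0, 0], 0.309, 85], [[0, 0, 0], 0.309, 85], [[0, 0, 0], 0.309, 85], [[0, 0, 0], 0.309, 85], [[0, 0, 0], 0.309, 85], [[0, 0, 0], 0.309, 85], [[0, 0, 0], 0, 85]]'

```text
clock: 1.23
position: [259.4, 595.6, 230.6]
orientation: [2.302, 2.137, -0.002]
contact_force: [-0.4, 0.2, -0.3]
gripper_width: 85.0
grasp_force: 0.0
```

>>> jog_arm --plan '[[[-0.3, 0.15, 0], 0, 85], [[-0.671, 0.344, 0], 0, 85], [[-0.671, 0.344, 0], 0, 85], [[-0.671, 0.344, 0], 0, 85], [[-0.671, 0.344, 0], 0, 85], [[-0.671, 0.344, 0], 0, 85], [[-0.671, 0.344, 0], 0, 85], [[-0.671, 0.344, 0], 0, 85], [[-0.671, 0.344, 0], 0, 85], [[-0.671, 0.344, 0], 0, 85], [[-0.671, 0.344, 0], 0, 85], [[-0.671, 0.344, 0], 0, 85], [[-0.671, 0.344, 0], 0, 85], [[-0.671, 0.344, 0], 0, 85], [[-0.671, 0.344, 0], 0, 85], [[-0.671, 0.344, 0], 0, 85], [[-0.371, 0.194, 0], 0, 85], [[0, 0, 0], 0, 85]]'

```text
clock: 3.48
position: [446.6, 150.2, 231.3]
orientation: [-2.305, -2.134, -0.0]
contact_force: [0.7, -0.3, -0.8]
gripper_width: 84.8
grasp_force: 0.0
```

>>> jog_arm --plan '[[[0, 0, 0.3], 0, 85], [[0, 0, 0.6], 0, 85], [[0, 0, 0.6], 0, 85], [[0, 0, 0.6], 0, 85], [[0, 0, 0.6], 0, 85], [[0, 0, 0.6], 0, 85], [[0, 0, 0.6], 0, 85], [[0, 0, 0.6], 0, 85], [[0, 0, 0.6], 0, 85], [[0, 0, 0.3], 0, 85], [[0, 0, 0.15], 0, 85], [[0, 0, 0], 0, 85], [[0, 0, 0], 0, 60], [[0, 0, 0], 0, 60], [[0, 0, 0], 0, 50], [[0, 0, 0], 0, 36], [[0, 0, 0], 0, 36], [[0, 0, 0], 0, 36], [[0, 0, 0], 0, 36], [[0, 0, 0], 0, 36]]'

```text
clock: 5.98
position: [447.2, 151.1, 9.9]
orientation: [2.304, 2.135, 0.002]
contact_force: [0.7, -0.4, 5.3]
gripper_width: 41.1
grasp_force: 62.4
```

>>> jog_arm --plan '[[[0, 0, -0.2], 0, 36], [[0, 0, -0.5], 0, 36], [[0, 0, -0.5], 0, 36], [[0, 0, -0.5], 0, 36], [[0, 0, -0.5], 0, 36], [[0, 0, -0.3], 0, 36], [[0, 0, 0], -0.271, 36], [[0, 0, 0], -0.271, 36], [[0, 0, 0], -0.272, 36], [[0, 0, 0], 0, 36], [[0, 0, 0], 0, 36]]'

```text
clock: 7.35
position: [446.0, 150.9, 108.8]
orientation: [-1.827, -2.555, 0.001]
contact_force: [0.4, -0.4, -2.8]
gripper_width: 41.1
grasp_force: 61.7
```

>>> jog_arm --plan '[[[-0.3, -0.08, 0], 0, 36], [[-0.651, -0.175, 0], 0, 36], [[-0.651, -0.175, 0], 0, 36], [[-0.651, -0.175, 0], 0, 36], [[-0.651, -0.175, 0], 0, 36], [[-0.651, -0.175, 0], 0, 36], [[-0.651, -0.175, 0], 0, 36], [[-0.651, -0.175, 0], 0, 36], [[-0.651, -0.175, 0], 0, 36], [[-0.651, -0.175, 0], 0, 36], [[-0.651, -0.175, 0], 0, 36], [[-0.651, -0.175, 0], 0, 36], [[-0.351, -0.095, 0], 0, 36], [[0, 0, 0], 0, 36], [[0, 0, 0], 0, 36]]'

```text
clock: 9.22
position: [468.3, -171.3, 109.1]
orientation: [-1.824, -2.557, -0.0]
contact_force: [0.6, 0.1, -2.6]
gripper_width: 41.2
grasp_force: 61.7
```

Run:
```python
from h import *
import cv2
o=[]
st=env.get_state();P=st['position'];print(P)
for n in("top","side"):
    im=vision.grab_frame(n)[:,:,::-1];cv2.imwrite(f"pics/{n}1.png",im); q=proj(n,[P])[0].astype(int)
    print(q)
    c=im[max(0,q[1]-65):q[1]+65,max(0,q[0]-45):q[0]+45]; o.append(cv2.resize(c,(396,572),interpolation=cv2.INTER_CUBIC))
cv2.imwrite("pics/h1.png",np.hstack(o))
```

```text
[ 468.34474681 -171.25948872  109.10411953]
[361 248]
[390 196]
```

View pics/h1.png

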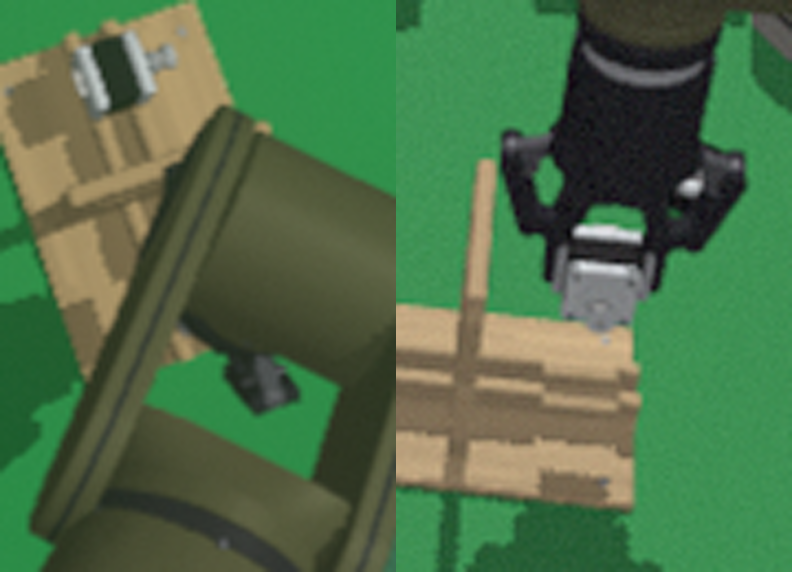

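The side crop shows the motor held above the empty cradle. The shaft faces the camera at about (600,308), and the finger knuckle clears the panel. I'll overlay the predicted wireframes to check the fit.

Run:
```python
from h import *
im=cv2.imread("pics/side1.png"); u0,v0,u1,v1=340,170,420,260; k=8
big=cv2.resize(im[v0:v1,u0:u1],None,fx=k,fy=k*.8,interpolation=cv2.INTER_CUBIC)
def pt(P): q=(proj("side",P)+.5-[u0,v0])*[k,k*.8]; return np.round(q).astype(int)
E=[(0,1),(2,3),(4,5),(6,7),(0,2),(1,3),(4,6),(5,7),(0,4),(1,5),(2,6),(3,7)]
def wire(b,x,y,yaw,z,col):
    q=pt(place([b],x,y,yaw,z)[0])
    for i,j in E: cv2.line(big,tuple(map(int,q[i])),tuple(map(int,q[j])),col,1)
wire(box(-20,20,-21,21,0,42),468.1,-171.6,1.9,99.2,(0,0,255))
wire(box(41,42,-8,8,13,29),468.1,-171.6,1.9,99.2,(0,0,255))
wire(box(-75,75,-108,108,0,6),536,-148.7,-1.2393,0,(255,0,0))
for c in(13,-13): wire(box(c-4.5,c+4.5,-72-23.5,-72+23.5,24,32),536,-148.7,-1.2393,0,(255,0,0))
cv2.imwrite("pics/ov.png",big); print(big.shape)
```

```text
(576, 640, 3)
```

View pics/ov.png

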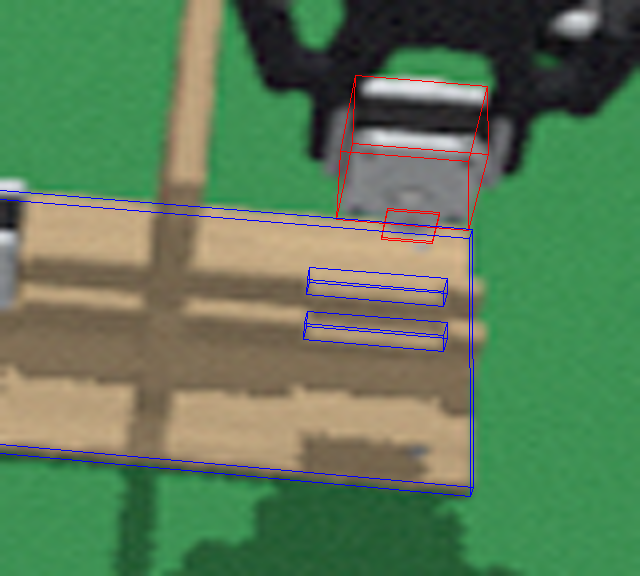

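The motor and notch outlines match the picture to about 1 mm. I'll lower it slowly.

>>> jog_arm --plan '[[[-0.012, -0.012, 0.3], 0, 36], [[0, 0, 0.4], 0, 36], [[0, 0, 0.4], 0, 36], [[0, 0, 0.3], 0, 36], [[0, 0, 0.2], 0, 36], [[0, 0, 0.06], 0, 36], [[0, 0, 0.04], 0, 36], [[0, 0, 0], 0, 36], [[0, 0, 0], 0, 36]]'

```text
clock: 10.45
position: [468.5, -172.5, 41.4]
orientation: [1.825, 2.557, 0.0]
contact_force: [-2.8, -0.5, -3.3]
gripper_width: 41.4
grasp_force: 62.1
```

>>> jog_arm --plan '[[[0, 0, 0.05], 0, 36], [[0, 0, 0.03], 0, 36], [[0, 0, 0.03], 0, 36], [[0, 0, 0], 0, 36]]'

```text
clock: 10.95
position: [468.4, -172.6, 37.0]
orientation: [1.825, 2.557, -0.0]
contact_force: [-1.9, -1.9, -2.7]
gripper_width: 41.4
grasp_force: 62.1
```

>>> jog_arm --plan '[[[0, 0, 0.025], 0, 36], [[0, 0, 0.025], 0, 36], [[0, 0, 0], 0, 36]]'

```text
clock: 11.32
position: [468.2, -172.6, 35.1]
orientation: [-1.825, -2.557, 0.001]
contact_force: [-4.8, -2.8, 1.0]
gripper_width: 41.0
grasp_force: 62.2
```

>>> jog_arm --plan '[[[0, 0, 0.012], 0, 36], [[0, 0, 0], 0, 42], [[0, 0, 0], 0, 44], [[0, 0, 0], 0, 48], [[0, 0, 0], 0, 54], [[0, 0, 0], 0, 58], [[0, 0, 0], 0, 58], [[0, 0, 0], 0, 58], [[0, 0, 0], 0, 58]]'

```text
clock: 12.45
position: [468.4, -172.8, 35.1]
orientation: [1.825, 2.557, -0.001]
contact_force: [-7.2, -2.8, 2.9]
gripper_width: 58.3
grasp_force: 0.0
```

A sideways force remains because the inner finger is touching the panel. I'll ease outward 3 mm, then go up.

>>> jog_arm --plan '[[[0, -0.035, 0], 0, 58], [[0, -0.035, 0], 0, 58], [[0, 0, 0], 0, 58]]'

```text
clock: 12.82
position: [466.1, -173.4, 34.8]
orientation: [1.824, 2.556, 0.001]
contact_force: [-0.2, -0.1, -0.1]
gripper_width: 57.8
grasp_force: 0.0
```

>>> jog_arm --plan '[[[0, 0, -0.1], 0, 58], [[0, 0, -0.3], 0, 58], [[0, 0, -0.6], 0, 58], [[0, 0, -0.6], 0, 58], [[0, 0, -0.6], 0, 58], [[0, 0, -0.6], 0, 58], [[0, 0, -0.6], 0, 58], [[0, 0, -0.6], 0, 58], [[0, 0, -0.6], 0, 58], [[0, 0, -0.2], 0, 58], [[0, 0, 0], 0, 58], [[0, 0, 0], 0, 58]]'

```text
clock: 14.32
position: [465.1, -173.1, 225.2]
orientation: [-1.824, -2.556, 0.0]
contact_force: [0.2, 0.4, 0.0]
gripper_width: 57.9
grasp_force: 0.0
```

Run:
```python
from h import *
for n in("top","side"): cv2.imwrite(f"pics/{n}2.png",vision.grab_frame(n)[:,:,::-1])
a=cv2.imread("pics/top2.png")[160:290,290:410];b=cv2.imread("pics/side2.png")[130:260,300:420]
cv2.imwrite("pics/h2.png",cv2.resize(np.hstack([a,b]),None,fx=3.3,fy=3.3,interpolation=cv2.INTER_CUBIC))
```

```text
(no output)
```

View pics/h2.png

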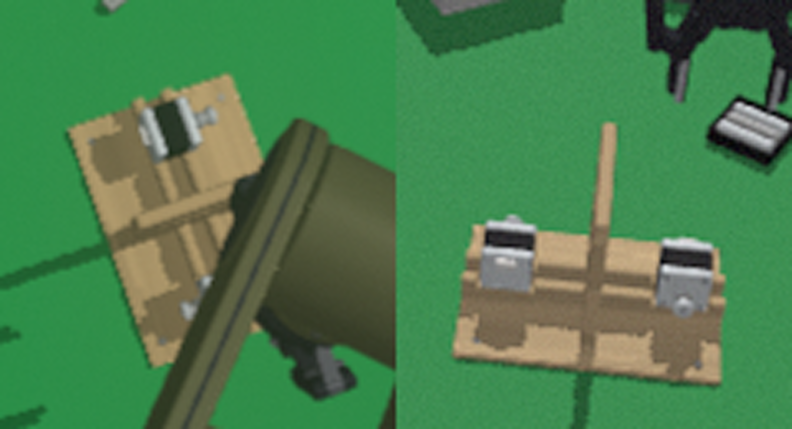

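The side view shows both motors level in their cradles (the mate at (508,255), the loaded one at (685,272) in the crop). I'll refit the carrier pose from that unobstructed view.

Run:
```python
from h import *
x0=[536,-148.7,-123.9]; roi=(312,162,406,252)
for i in(0,2):
    im=cv2.imread(f"pics/side{i}.png"); mk=mask(im,roi); mk[:15,75:]=0
    p=carrier(1)+(motor(0,-72,24,-1) if i else [])
    r=fit(p,[("side",mk,roi)],x0); print(i,r)
    c=r[0]
im=cv2.imread("pics/side2.png").astype(int)
# loaded motor bright/dark colour mask: low saturation
ro=(370,195,402,232); a=im[ro[1]:ro[3],ro[0]:ro[2]]; mk=((a.max(2)-a.min(2))<.2*a.max(2)+6).astype(float)
for yw in(0,): 
    f=fit(motor(),[("side",mk,ro)],[468,-172.2,c[2]+314.16],24); print(f)
    d=f[0][:2]-c[:2]; t=c[2]/100; print("in carrier",np.cos(t)*d[0]+np.sin(t)*d[1],-np.sin(t)*d[0]+np.cos(t)*d[1])
```

```text
0 (array([ 536.37714269, -149.30442024, -124.07631865]), np.float64(79.39999999999999), np.float64(3502.0))
2 (array([ 538.24234107, -148.82713499, -123.07592762]), np.float64(85.85098039215687), np.float64(3533.0))
(array([ 469.39516103, -173.52657999,  187.52002364]), np.float64(26.95294117647059), np.float64(370.0))
in carrier 0.3231611448541756 -73.14295830554222
```

>>> jog_arm --plan '[[[0, 0, 0], -0.02, 58], [[-0.018, 0.2, 0], 0, 58], [[0, 0.5, 0], 0, 58], [[0, 0.6, 0], 0, 58], [[0, 0.4, 0], 0, 58], [[0, 0.212, 0], 0, 58], [[0, 0, 0], 0, 58], [[0, 0, 0], 0, 58]]'

```text
clock: 15.42
position: [537.7, -148.5, 226.4]
orientation: [-1.812, -2.566, 0.0]
contact_force: [-0.8, 0.2, -0.5]
gripper_width: 57.9
grasp_force: 0.0
```

>>> jog_arm --plan '[[[0, 0, 0.2], 0, 58], [[0, 0, 0.5], 0, 58], [[0, 0, 0.6], 0, 58], [[0, 0, 0.6], 0, 58], [[0, 0, 0.4], 0, 58], [[0, 0, 0.25], 0, 58], [[0, 0, 0.12], 0, 58], [[0, 0, 0], 0, 45], [[0, 0, 0], 0, 35], [[0, 0, 0], 0, 28], [[0, 0, 0], 0, 22], [[0, 0, 0], 0, 18], [[0, 0, 0], 0, 16], [[0, 0, 0], 0, 16]]'

```text
clock: 17.18
position: [538.0, -148.4, 119.6]
orientation: [-1.812, -2.566, 0.0]
contact_force: [0.1, -0.6, 0.8]
gripper_width: 16.0
grasp_force: 0.0
```

>>> jog_arm --plan '[[[0, 0, 0], 0, 14], [[0, 0, 0], 0, 12], [[0, 0, 0], 0, 10], [[0, 0, 0], 0, 5], [[0, 0, 0], 0, 5], [[0, 0, 0], 0, 5]]'

```text
clock: 17.92
position: [538.7, -148.3, 120.0]
orientation: [1.812, 2.565, 0.002]
contact_force: [4.8, 1.9, -0.5]
gripper_width: 11.2
grasp_force: 58.4
```

Gripped with only about 5 N of sideways force. I'll lift slowly, about 105 mm.

>>> jog_arm --plan '[[[0, 0, -0.03], 0, 5], [[0, 0, -0.05], 0, 5], [[0, 0, -0.08], 0, 5], [[0, 0, -0.1], 0, 5], [[0, 0, -0.15], 0, 5], [[0, 0, -0.2], 0, 5], [[0, 0, -0.2], 0, 5], [[0, 0, -0.2], 0, 5], [[0, 0, -0.2], 0, 5], [[0, 0, -0.2], 0, 5], [[0, 0, -0.2], 0, 5], [[0, 0, -0.2], 0, 5], [[0, 0, -0.2], 0, 5], [[0, 0, -0.2], 0, 5], [[0, 0, -0.2], 0, 5], [[0, 0, -0.15], 0, 5], [[0, 0, -0.1], 0, 5], [[0, 0, -0.06], 0, 5], [[0, 0, -0.03], 0, 5], [[0, 0, 0], 0, 5]]'

```text
clock: 20.42
position: [537.9, -148.4, 229.5]
orientation: [-1.812, -2.566, 0.0]
contact_force: [0.5, 1.2, -9.0]
gripper_width: 11.0
grasp_force: 58.4
```

>>> jog_arm --plan '[[[0, 0, 0], 0, 5], [[0, 0, 0], 0, 5], [[0, 0, 0], 0, 5], [[0, 0, 0], 0, 5], [[0, 0, 0], 0, 5], [[0, 0, 0], 0, 5]]'

```text
clock: 21.18
position: [538.0, -148.5, 229.7]
orientation: [1.812, 2.566, -0.0]
contact_force: [-0.4, -0.6, -9.1]
gripper_width: 11.0
grasp_force: 58.4
```

Run:
```python
from h import *
for n in("top","side"): cv2.imwrite(f"pics/{n}3.png",vision.grab_frame(n)[:,:,::-1])
s=env.get_state();print(s['position'],s['contact_force'],s['wrist_torque'])
b=cv2.imread("pics/side3.png")[60:260,270:450]
cv2.imwrite("pics/h3.png",cv2.resize(b,None,fx=2.8,fy=2.8,interpolation=cv2.INTER_CUBIC))
```

```text
[ 537.97839713 -148.45754988  229.6372708 ] [-0.18258444  0.20301025 -8.26153845] [ 0.02370031  0.02386952 -0.03124723]
```

View pics/h3.png

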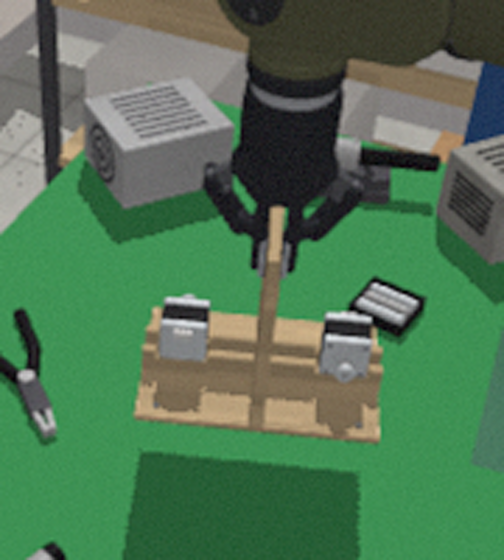

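The crop shows the carrier about 110 mm up, held by the bar at (275,250). It is level, both motors are seated at (185,328) and (347,342), and nothing else has been disturbed. The force is 8–9 N, which matches 0.87 kg, and the wrist moment is close to zero.

```bash
python3 -c "
from cell import env
print(env.sign_off())"
```

```text
the job is handed in; nothing more can be done
None
```

I set the loose motor in the empty cradle, lifted the carrier level to about 110 mm and handed the job in while holding it still, with both motors seated and nothing else on the bench disturbed; the hand-in did not return a verdict.

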